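# Set the back focus of the board-inspection camera

### The arm

A 6-joint arm with a two-finger parallel gripper is mounted at the origin on the work surface. World frame = base frame: x ahead of the robot, y to its left, z up, the work surface at z = 0. Lengths are in m, angles in rad, forces in N, time in s.
With the tool pointing down it reaches from about 0.375 to 0.9 m from the base axis. Payload 3.1 kg.
Tool frame: the origin (TCP) lies on the centre line of the jaws, within the pads' length; the fingertips stand 25 mm ahead of it and the grasp point (between the pads) lies 6 mm ahead of it (manip.tips_ahead is the distance from the TCP to the fingertips, in m); z points along the fingers, y is the direction in which the jaws open and shut (so a half turn about z gives the same grasp; the last joint's range is limited). The gripper opens to 85 mm and grips with 20 to 120 N. Pads are 22 mm wide; open, the fingers measure 114 mm over their backs; the gripper's body (76 mm by 85 mm) begins 54 mm behind the grasp point. The pads swing forward as they close: fully open they stand 13 mm farther back than shut.
Start: joints at [1.139, 0.527, 1.433, -0, 1.181, -0.178], TCP at [0.156, 0.605, 0.256] pointing down, gripper open.
Joint ranges: [-3.08, 3.08], [-0.75, 2.2], [0.22, 2.44], [-1.43, 4.57], [0, 2.65], [-2.85, 2.85]. Speed limits (rad/s): [2.79, 2.79, 3.14, 3.14, 3.14, 3.14].

### API

Orientations are given as a unit quaternion [x, y, z, w].
In Python, from station import manip gives the robot as it stands.
- The arm moves only by the tool play_rows, never from a script. Its argument "steps" is a list that holds one entry, the list of rows, each a list of 6 numbers: the shift along the tool's x, y, z in m, then the turn, a rotation vector about the tool's x, y, z in degrees. In form: [[[x, y, z, rx, ry, rz], ...]]. A call has 1 to 10 rows; each row shifts and turns the commanded pose from where the row before left it, along the tool's axes as they then stand; what a row does not reach is not made up. A row lasts 1/8 s, in which the tool goes at most 62.5 mm and 10.7 degrees, less where a joint would pass 70% of its speed; a pose out of reach is approached as far as the arm can. A call is refused whole if a number of a shift passes 0.0625 or a number of a turn 10.7, either way. A call with a gripper value outside its range is refused whole. "fingers" is the opening, from 0 (shut) to 1 (fully open), set as the call begins (left out, the last holds). The fingers move at their own pace and stop on an object; "squeeze" is the grip in N (left out, the last holds). Time passes only in rows, so rows that do not move let the fingers close. It gives the time, the measured TCP pose, the force and the opening at its end, in the units of the state.
- manip.sense(): the state, without advancing time (a new reading comes with each control period).
- manip.snapshot(name): name is "scene" or "top" or "wrist"; returns a dict with "img" (420x560x3 uint8, red, green, blue), "K" (3x3 intrinsics, pixels), "k1" (the pictures are not rectified: a ray, as slopes to the right and down, at radius r is drawn at 1 + k1 r^2 times it, then the intrinsics apply), "world_from_camera" (4x4, takes a point from camera to world coordinates). Camera axes: x right, y down, z forward; pixel columns grow to the right and rows downward; lengths in m; the calibration is good to about 2 mm. A picture is of the moment at which its call begins. There is no depth.
- manip.sign_off(): hands the job in, once; it reports no verdict.
Trained networks look in a picture, given as the dict that the camera call returned (one of the last four; its "shot" number tells which), for a name from the list of things; names that differ only in an ending like _2 or _b are one class to them, and where a whole thing is asked for, a point or a joint stands for the part that bears it (a point fixed in the world has none). Each returns a list of dicts, best first, with "score" (0 to 1); they miss things now and then, are a little off and sometimes report something else, mostly with a low value. They report only what shows in the picture. A call takes as long as a camera call.
- manip.regions_of(label, picture): "pixels" (420x560 bool, what is visible of it) and "rect" ([left, top, right, bottom] in pixels, round what is visible of it).
- manip.pinpoint(label, picture): "point" ([column, row] in pixels: a listed point, or the origin of a listed thing).
The state is a dict: "t": time; "q": joint angles; "qd": joint speeds; "tau": joint torques, N m; "tcp_pos": TCP position; "tool_rot": TCP orientation; "force": force on the tool from outside, world axes, zero at the start; "ft_torque": the same for the moment, N m; "finger_gap": opening from 0.0 (shut) to 1.0 (fully open).
Only numpy, scipy, OpenCV 4.12 (cv2) and the standard library are available. Lean on these libraries where they do the work, as an engineer would, in place of code of your own. Each camera call takes 0.05 s, during which the arm holds its last target.

### The job

Set the focus of the upward-looking inspection camera: screw its lens down (clockwise from above) until it bottoms out on its stop, then back it off a quarter turn. Finish while still holding the lens there in the gripper, so that I can tighten the lock screw; leave the other things on the bench where they are.

Things in the scene. Friction and masses are not known exactly. Their poses are not given: they have to be found in the camera images.
- lens_grip (a point): Centre of the lens's grip: a black ribbed upright cylinder, 36 mm in diameter, its top 18 mm above this point and its lower end 22 mm below; a 32 mm bezel ends 22 mm above the point. Turn it gripped from above. z is up; x turns with the lens, towards the small white pip on its top. Camera, collar and lock screw all lie 30 mm or more below this point.
- lens_seat (a point): Where the lens bottoms out, hidden in the collar: a fixed point on the lens axis, z up; lens_grip is 34 mm above it when fully home. Right-hand thread, 4 mm a turn; the lens starts between a third and 0.7 of a turn above the stop. Where around the circle it stops differs each time and must be felt: there the turning torque rises steeply from the thread's light friction (0.05 N m).
- camera: The camera, fixed to the bench: black body 56 x 56 mm with aluminium ribs on a dark steel plate 120 x 100 mm, topped by a steel collar of 42 mm diameter, 78 mm above the bench, from which a lock screw sticks out 35 mm from the axis. The lens stands in the collar, cannot leave the thread's axis, moves up or down only by turning, and stays where it is left. Origin under the centre, on the lens axis.
- mouse: Bystander: a black computer mouse, 98 x 56 x 30 mm, loose; origin under its centre.
- tray: Bystander: an orange open tray with compartments, 140 x 90 x 28 mm, loose; origin under its centre.
- display: Bystander: a small green circuit board with a black display, 80 x 36 x 12 mm, loose; origin under its centre.

How it is judged:
By the outcome, as a careful person would: the job done as asked, in the order asked, and still so for the second after the job is handed in, while the arm keeps its last pose, push and grip.
It also fails if it takes over 64 s, if anything falls off the work surface, if the arm or the gripper's body presses on something with over 40 N, if the wrist force passes 120 N, or if a joint passes its speed limit or range.

## Working session

There is one attempt and no reset: what is moved stays moved. The work goes in short steps, Python scripts to look and compute and a tool call to move; the robot and the scene stay as the last step left them, time stands still between calls to the robot, and variables do not carry over. Pictures are saved under pics/ and viewed, and the job is handed in when it is done.

Besides the shell and the picture viewer there is one more tool, called by a JSON object that holds its "fn" and its "kwargs". play_rows: Moves the arm, as the interface text tells. Its arguments: {"type":"object","properties":{"steps":{"type":"array"},"fingers":{"type":"number"},"squeeze":{"type":"number"}},"required":["steps"]}

```bash
mkdir -p pics
cat > h.py <<'E'
import numpy as np, cv2
from station import manip
def ray(s,p):
    K=np.array(s["K"]);k=s["k1"]
    d=np.array([k,0,0,0,0.]) 
    u=cv2.undistortPoints(np.array([[p]],float),K,d)[0,0]
    T=np.array(s["world_from_camera"]);
    v=T[:3,:3]@np.array([u[0],u[1],1]);return T[:3,3],v/np.linalg.norm(v)
def atz(s,p,z):
    o,v=ray(s,p);return o+v*(z-o[2])/v[2]
def proj(s,X):
    T=np.array(s["world_from_camera"]);c=T[:3,:3].T@(np.array(X)-T[:3,3])
    a,b=c[0]/c[2],c[1]/c[2];f=1+s["k1"]*(a*a+b*b);K=np.array(s["K"])
    return K[0,0]*a*f+K[0,2],K[1,1]*b*f+K[1,2]
def save(s,n): cv2.imwrite(f"pics/{n}.png",cv2.cvtColor(s["img"],cv2.COLOR_RGB2BGR))
def tri(L):
    A=np.zeros((3,3));b=np.zeros(3)
    for o,v in L:
        P=np.eye(3)-np.outer(v,v);A+=P;b+=P@o
    x=np.linalg.solve(A,b);return x,[np.linalg.norm((np.eye(3)-np.outer(v,v))@(x-o)) for o,v in L]
E
python3 - <<'E'
from h import *
st=manip.sense();print({k:np.round(v,3) for k,v in st.items()})
for lab in ["lens_grip","camera"]:
  L=[]
  for c in ["scene","top","wrist"]:
    s=manip.snapshot(c)
    if lab=="lens_grip":save(s,c+"0")
    r=manip.pinpoint(lab,s);print(lab,c,[(np.round(q["point"],1),round(q["score"],2)) for q in r[:3]],np.round(np.array(s["world_from_camera"])[:3,3],3))
    if r and c!="x": L.append(ray(s,r[0]["point"])); print(atz(s,r[0]["point"],.115 if lab=="lens_grip" else 0))
  if len(L)>1:print(tri(L))
E
```

```text
{'t': np.float64(0.0), 'q': array([ 1.14 ,  0.528,  1.434, -0.   ,  1.181, -0.178]), 'qd': array([ 0.001, -0.   , -0.001,  0.001, -0.   , -0.001]), 'tau': array([-1.0000e-03, -4.4235e+01, -1.7802e+01, -0.0000e+00,  9.0000e-03,
        0.0000e+00]), 'tcp_pos': array([0.156, 0.605, 0.255]), 'tool_rot': array([ 0.126,  0.992, -0.001, -0.   ]), 'force': array([ 0.342, -0.799, -0.018]), 'ft_torque': array([-0.024,  0.033, -0.042]), 'finger_gap': np.float64(1.0)}
lens_grip scene [(array([254.5, 209.4]), 0.73), (array([259.3, 233.3]), 0.35)] [ 1.074 -0.191  1.01 ]
[0.58161053 0.00169971 0.115     ]
lens_grip top [(array([308.9, 213.1]), 0.55)] [0.529 0.081 0.902]
[0.57482695 0.00968483 0.115     ]
lens_grip wrist [] [0.078 0.625 0.373]
(array([0.57474834, 0.00655839, 0.10074807]), [np.float64(0.002037053496224897), np.float64(0.002037053496224882)])
camera scene [(array([260.3, 233.2]), 0.76)] [ 1.074 -0.191  1.01 ]
[0.58257736 0.01146397 0.        ]
camera top [(array([305.5, 215.8]), 0.64)] [0.529 0.081 0.902]
[0.57544521 0.00730269 0.        ]
camera wrist [] [0.078 0.625 0.373]
(array([ 0.5774248 ,  0.0098258 , -0.00708425]), [np.float64(0.003496036261491405), np.float64(0.0034960362614915304)])
```

View pics/scene0.png

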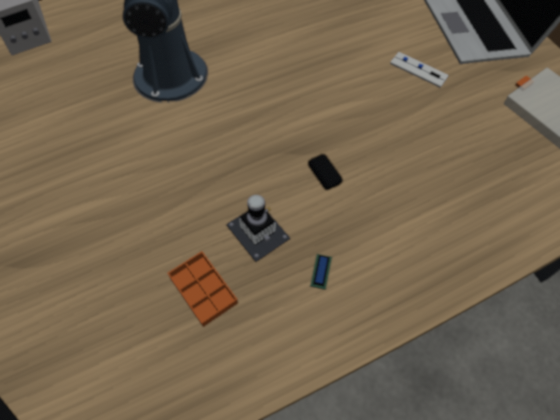

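View pics/top0.png

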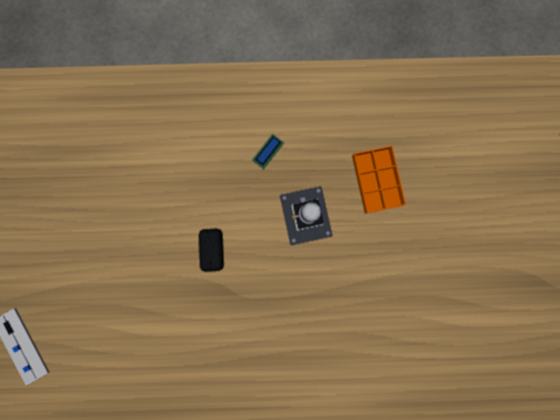

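The top view shows the lens top at about (310,213), and the scene view shows it at about (256,203). The two views put the lens axis near (0.575, 0.008), so I'm moving above it.

{"fn": "play_rows", "kwargs": {"steps": [[[-0.045,-0.04,0,0,0,0],[-0.045,-0.04,0,0,0,0],[-0.045,-0.04,0,0,0,0],[-0.045,-0.04,0,0,0,0],[-0.045,-0.04,0,0,0,0],[-0.045,-0.04,0,0,0,0],[-0.045,-0.04,0,0,0,0]]]}}

```text
t: 1.48
tcp_pos: [0.3924, 0.2537, 0.2567]
tool_rot: [0.126, 0.992, 0.0, 0.001]
force: [1.3, 1.2, -0.3]
finger_gap: 0.996
```

{"fn": "play_rows", "kwargs": {"steps": [[[-0.04,-0.032,0,0,0,0],[-0.04,-0.032,0,0,0,0],[-0.04,-0.032,0,0,0,0],[-0.04,-0.032,0,0,0,0],[-0.04,-0.032,0,0,0,0],[-0.02,-0.02,0,0,0,0],[0,0,0,0,0,0],[0,0,0,0,0,0]]]}}

```text
t: 2.48
tcp_pos: [0.5584, 0.0265, 0.2561]
tool_rot: [0.126, 0.992, 0.0, -0.001]
force: [-0.2, -0.5, -0.4]
finger_gap: 1.004
```

```bash
cat > look.py <<'E'
import sys
from h import *
n=sys.argv[1]
st=manip.sense();print({k:np.round(st[k],4) for k in ["t","q","tcp_pos","tool_rot","force","ft_torque","finger_gap"]})
s=manip.snapshot("wrist");save(s,n)
for lab in ["lens_grip","camera"]:
    r=manip.pinpoint(lab,s);print(lab,[(np.round(q["point"],1),round(q["score"],2),np.round(atz(s,q["point"],.110 if lab=="lens_grip" else 0),4)) for q in r[:3]])
print(np.round(s["world_from_camera"],3).tolist())
E
python3 look.py w1
```

```text
{'t': np.float64(2.475), 'q': array([-1.5270e-01,  4.3940e-01,  1.5993e+00,  5.0000e-04,  1.1042e+00,
       -1.4709e+00]), 'tcp_pos': array([0.5584, 0.0265, 0.2561]), 'tool_rot': array([ 1.261e-01,  9.920e-01,  2.000e-04, -7.000e-04]), 'force': array([-0.2139, -0.5028, -0.3832]), 'ft_torque': array([-0.0209, -0.0023, -0.0227]), 'finger_gap': np.float64(1.0043)}
lens_grip [(array([266.1, 235.2]), 0.56, array([0.5826, 0.0097, 0.11  ]))]
camera [(array([267.2, 187.2]), 0.66, array([0.5746, 0.0092, 0.    ]))]
[[0.25, 0.919, 0.304, 0.48], [0.968, -0.237, -0.079, 0.047], [-0.0, 0.314, -0.95, 0.373], [0.0, 0.0, 0.0, 1.0]]
```

View pics/w1.png

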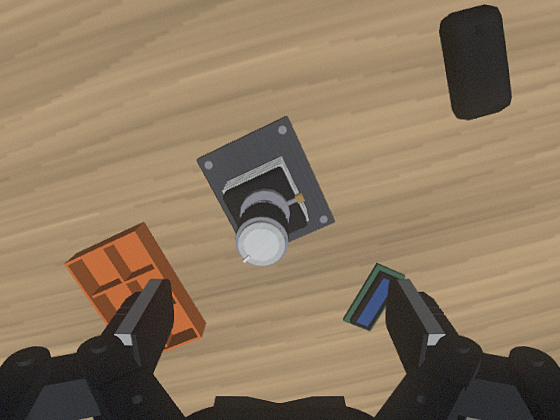

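The wrist view shows the bright lens top centred at about (262,241), the pip at about (246,260) and the lock screw at about (299,200). I'll use this to refine the axis.

Run:
```python
from h import *
s=manip.snapshot("wrist");t=manip.snapshot("top");c=manip.snapshot("scene")
g=s["img"]
for z in(.130,.132,.135):print(atz(s,(262,241),z),atz(t,(310.5,212.5),z),atz(c,(256,202),z))
print(tri([ray(s,(262,241)),ray(t,(310.5,212.5)),ray(c,(256,202))]))
# plate corners
P=[(288,117),(197,159),(335,221)]
W=[atz(s,p,.006) for p in P];print(W,(W[1]+W[2])/2)
# bright disc centroid
m=cv2.inRange(g,(165,165,165),(255,255,255));m[:215]=0;m[275:]=0;m[:,:225]=0;m[:,300:]=0
ct=max(cv2.findContours(m,0,2)[0],key=cv2.contourArea);print(cv2.minEnclosingCircle(ct),cv2.fitEllipse(ct))
for n,q in(("t",t),("c",c)):
  cv2.imwrite(f"pics/{n}z.png",cv2.resize(cv2.cvtColor(q["img"],cv2.COLOR_RGB2BGR)[170:270,210:360],None,fx=5,fy=5,interpolation=0))
```

```text
[0.57856524 0.00910377 0.13      ] [0.57506665 0.00782966 0.13      ] [0.5748726  0.00891253 0.13      ]
[0.57775389 0.00941589 0.132     ] [0.57494733 0.00802039 0.132     ] [0.57600672 0.0084585  0.132     ]
[0.57653687 0.00988408 0.135     ] [0.57476834 0.00830649 0.135     ] [0.57770791 0.00777745 0.135     ]
(array([0.57618931, 0.00867187, 0.13304824]), [np.float64(0.0014266805575112375), np.float64(0.0014160902683638319), np.float64(0.00053953391324586)])
[array([0.51114754, 0.04740443, 0.006     ]), array([ 0.52808345, -0.04958406,  0.006     ]), array([0.6259531 , 0.06922814, 0.006     ])] [0.57701828 0.00982204 0.006     ]
((260.07275390625, 245.74160766601562), 23.65266227722168) ((260.1363525390625, 243.8013916015625), (41.54500198364258, 45.50319290161133), 89.85797119140625)
```

View pics/tz.png

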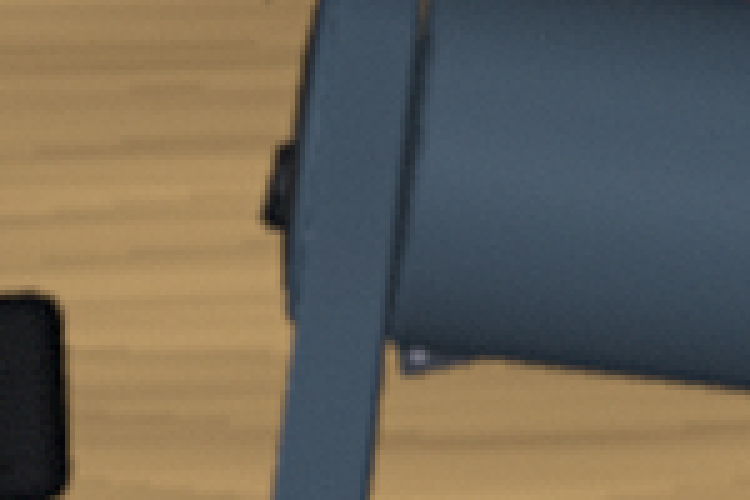

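{"fn": "play_rows", "kwargs": {"steps": [[[-0.022,-0.0124,0,0,0,0],[0,0,0,0,0,-10],[0,0,0,0,0,-10],[0,0,0,0,0,-10],[0,0,0,0,0,-10],[0,0,0,0,0,-10],[0,0,0,0,0,-10],[0,0,0,0,0,-6],[0,0,0,0,0,0],[0,0,0,0,0,0]]]}}

```text
t: 4.03
tcp_pos: [0.5773, 0.0087, 0.2563]
tool_rot: [-0.434, 0.901, -0.0, 0.0]
force: [0.7, -0.4, 0.3]
finger_gap: 1.0
```

```bash
python3 look.py w2
```

```text
{'t': np.float64(4.025), 'q': array([-0.1784,  0.4632,  1.5545, -0.    ,  1.1238, -2.6472]), 'tcp_pos': array([0.5773, 0.0087, 0.2563]), 'tool_rot': array([-0.4341,  0.9009, -0.    ,  0.    ]), 'force': array([ 0.7139, -0.3996,  0.2758]), 'ft_torque': array([-0.0263,  0.0095,  0.0133]), 'finger_gap': np.float64(1.0003)}
lens_grip [(array([283.5, 202.1]), 0.93, array([0.5758, 0.0118, 0.11  ]))]
camera [(array([279.6, 165.6]), 0.85, array([0.5756, 0.007 , 0.    ]))]
[[-0.782, 0.591, 0.196, 0.527], [0.623, 0.743, 0.246, -0.055], [-0.0, 0.314, -0.949, 0.373], [0.0, 0.0, 0.0, 1.0]]
```

View pics/w2.png

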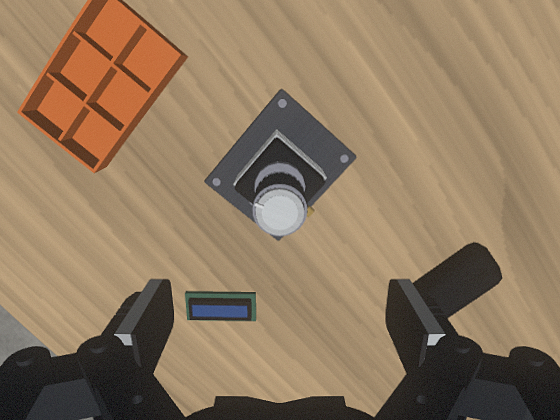

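The lens top is now at about (279,211), close to the fingers' mid-column at 280, with the pip at about (258,205).

Run:
```python
from h import *
s=manip.snapshot("wrist")
for z in(.130,.132,.135):print(atz(s,(279.5,211),z))
cv2.imwrite("pics/z.png",cv2.resize(cv2.cvtColor(s["img"],cv2.COLOR_RGB2BGR)[140:260,200:360],None,fx=5,fy=5,interpolation=0))
from scipy.spatial.transform import Rotation as R
st=manip.sense();r=R.from_quat(st["tool_rot"])
for X in ([.5765,.009,.132],atz(s,(279.5,211),.132)):print(r.inv().apply(np.array(X)-st["tcp_pos"]), proj(s,X))
```

```text
[0.57822426 0.00984724 0.13      ]
[0.57780123 0.00931397 0.132     ]
[0.57716668 0.00851407 0.135     ]
[0.00013214 0.00103453 0.12432526] (np.float64(280.7193252601393), np.float64(209.5195450535356))
[-0.0009238   0.00021187  0.12432522] (np.float64(279.5), np.float64(210.99999999999997))
```

View pics/z.png

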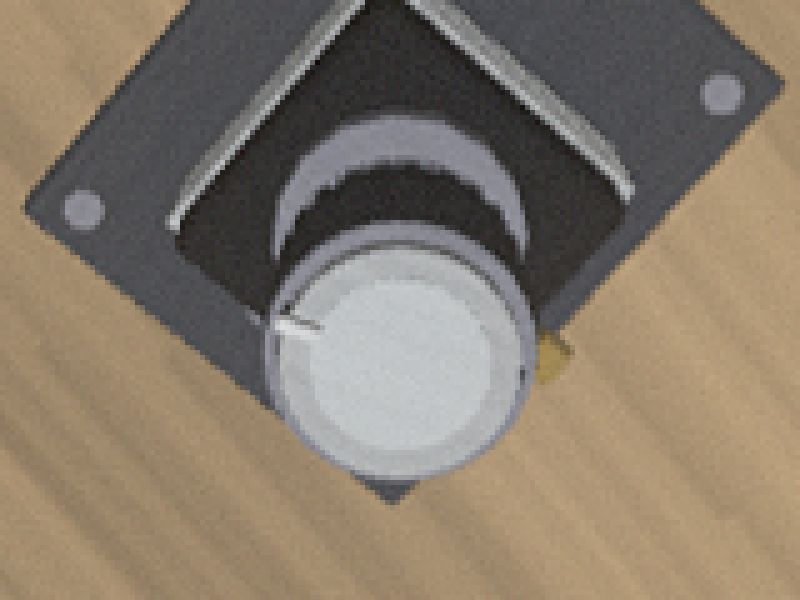

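Both wrist views agree on an axis at (0.5778, 0.0093), with the top at about z = 0.132, so the grip centre is near 0.110. The TCP is already on the axis, so I'm descending.

{"fn": "play_rows", "kwargs": {"steps": [[[0,0,0.02,0,0,0],[0,0,0.02,0,0,0],[0,0,0.02,0,0,0],[0,0,0.02,0,0,0],[0,0,0.02,0,0,0],[0,0,0.02,0,0,0],[0,0,0.01,0,0,0],[0,0,0.009,0,0,0],[0,0,0,0,0,0],[0,0,0,0,0,0]]], "fingers": 1.0}}

```text
t: 5.48
tcp_pos: [0.5779, 0.0084, 0.1179]
tool_rot: [-0.435, 0.901, -0.0, 0.0]
force: [0.6, 0.2, -0.6]
finger_gap: 0.998
```

```bash
python3 look.py w3
```

```text
{'t': np.float64(5.475), 'q': array([-0.1788,  0.6556,  1.6664, -0.    ,  0.8184, -2.6487]), 'tcp_pos': array([0.5779, 0.0084, 0.1179]), 'tool_rot': array([-4.346e-01,  9.006e-01, -4.000e-04,  5.000e-04]), 'force': array([ 0.6103,  0.2369, -0.6456]), 'ft_torque': array([-0.0001, -0.0318, -0.0623]), 'finger_gap': np.float64(0.9981)}
lens_grip [(array([284.1, 316.4]), 0.58, array([0.5791, 0.0131, 0.11  ]))]
camera [(array([278.8, 209.6]), 0.75, array([0.5768, 0.0064, 0.    ]))]
[[-0.783, 0.59, 0.197, 0.527], [0.622, 0.743, 0.246, -0.055], [-0.001, 0.315, -0.949, 0.235], [0.0, 0.0, 0.0, 1.0]]
```

View pics/w3.png

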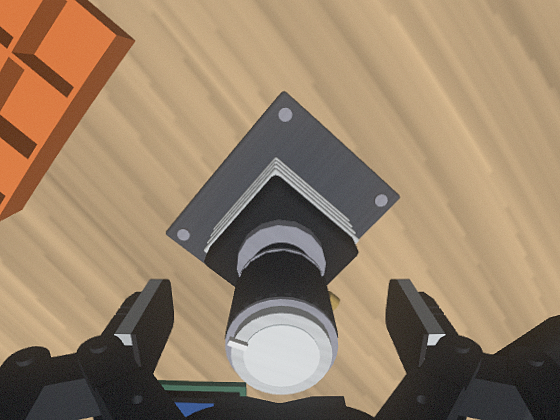

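The lens top is centred at about (281,348), midway between the fingers at 160 and 400. I'm closing gently.

{"fn": "play_rows", "kwargs": {"steps": [[[0,0,0,0,0,0],[0,0,0,0,0,0],[0,0,0,0,0,0],[0,0,0,0,0,0],[0,0,0,0,0,0],[0,0,0,0,0,0],[0,0,0,0,0,0],[0,0,0,0,0,0]]], "fingers": 0, "squeeze": 45}}

```text
t: 6.62
tcp_pos: [0.5773, 0.0085, 0.1175]
tool_rot: [-0.435, 0.901, 0.0, -0.0]
force: [-1.4, 1.0, 4.4]
finger_gap: 0.411
```

```bash
python3 look.py w4
```

```text
{'t': np.float64(6.625), 'q': array([-1.7870e-01,  6.5600e-01,  1.6671e+00,  1.0000e-04,  8.1870e-01,
       -2.6487e+00]), 'tcp_pos': array([0.5773, 0.0085, 0.1175]), 'tool_rot': array([-4.346e-01,  9.006e-01,  1.000e-04, -0.000e+00]), 'force': array([-1.4424,  1.0123,  4.4139]), 'ft_torque': array([ 0.1726,  0.3192, -0.0358]), 'finger_gap': np.float64(0.411)}
lens_grip [(array([284.5, 316.7]), 0.61, array([0.5784, 0.0132, 0.11  ]))]
camera [(array([278.8, 212.3]), 0.68, array([0.5772, 0.0079, 0.    ]))]
[[-0.783, 0.591, 0.195, 0.527], [0.622, 0.743, 0.246, -0.055], [0.0, 0.314, -0.949, 0.234], [0.0, 0.0, 0.0, 1.0]]
```

View pics/w4.png

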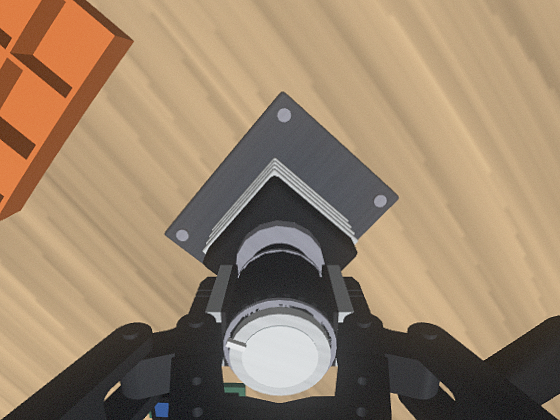

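The gap of 0.41 corresponds to about 35 mm, so the lens is held, with low forces. I'm starting to turn clockwise (tool +z), following the pitch of 0.11 mm per 10°.

{"fn": "play_rows", "kwargs": {"steps": [[[0,0,0.0001,0,0,8],[0,0,0.0001,0,0,8],[0,0,0.0001,0,0,8],[0,0,0.0001,0,0,8],[0,0,0.0001,0,0,8]]]}}

```text
t: 7.4
tcp_pos: [0.5772, 0.0087, 0.117]
tool_rot: [-0.098, 0.995, 0.0, -0.0]
force: [-1.5, 0.6, 5.8]
finger_gap: 0.41
```

```bash
cat > st.py <<'E'
import sys
from h import *
from scipy.spatial.transform import Rotation as R
a=manip.sense()
x=R.from_quat(a["tool_rot"]).apply([1,0,0]);yaw=np.degrees(np.arctan2(x[1],x[0]))
print({k:np.round(a[k],4).tolist() for k in ["t","q","tcp_pos","force","ft_torque","tau","finger_gap"]},"yaw",round(yaw,2))
E
cat > pip.py <<'E'
import sys
from h import *
s=manip.snapshot("wrist");save(s,sys.argv[1])
cv2.imwrite(f"pics/{sys.argv[1]}z.png",cv2.resize(cv2.cvtColor(s["img"],cv2.COLOR_RGB2BGR)[280:420,200:360],None,fx=4,fy=4,interpolation=0))
E
python3 st.py; python3 pip.py p1
```

```text
{'t': 7.4, 'q': [-0.1786, 0.6566, 1.6675, 0.0004, 0.8179, -1.9462], 'tcp_pos': [0.5772, 0.0087, 0.117], 'force': [-1.4679, 0.5614, 5.7621], 'ft_torque': [0.2556, 0.2871, 0.0328], 'tau': [-1.0402, -40.697, -11.824, -0.231, -0.6395, -0.6784], 'finger_gap': 0.4095} yaw -168.73
```

View pics/p1z.png

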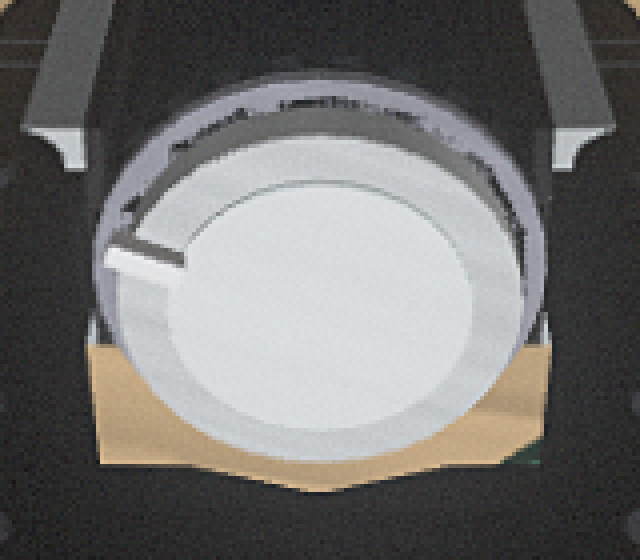

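The pip sits at the same place relative to the gripper, so the lens turns with it without slipping. I'm continuing.

{"fn": "play_rows", "kwargs": {"steps": [[[0,0,0.0001,0,0,8],[0,0,0.0001,0,0,8],[0,0,0.0001,0,0,8],[0,0,0.0001,0,0,8],[0,0,0.0001,0,0,8],[0,0,0.0001,0,0,8],[0,0,0.0001,0,0,8],[0,0,0.0001,0,0,8],[0,0,0,0,0,0]]]}}

```text
t: 8.57
tcp_pos: [0.5773, 0.009, 0.1163]
tool_rot: [0.443, 0.897, 0.0, -0.0]
force: [-1.0, 2.8, 6.1]
finger_gap: 0.407
```

```bash
python3 st.py
```

```text
{'t': 8.575, 'q': [-0.1783, 0.6578, 1.6678, 0.0012, 0.8163, -0.8327], 'tcp_pos': [0.5773, 0.009, 0.1163], 'force': [-1.0202, 2.7939, 6.1198], 'ft_torque': [0.392, 0.2917, -0.0132], 'tau': [-1.4003, -40.5412, -11.7226, -0.4771, -0.6498, 0.105], 'finger_gap': 0.4073} yaw 127.45
```

{"fn": "play_rows", "kwargs": {"steps": [[[0,0,0,0,0,4],[0,0,0.0001,0,0,4],[0,0,0,0,0,0]]]}}

```text
t: 8.95
tcp_pos: [0.5773, 0.009, 0.1162]
tool_rot: [0.504, 0.864, 0.0, -0.0]
force: [-1.8, 2.8, 7.5]
finger_gap: 0.415
```

```bash
python3 st.py
```

```text
{'t': 8.95, 'q': [-0.1783, 0.658, 1.6678, 0.0012, 0.8161, -0.6934], 'tcp_pos': [0.5773, 0.009, 0.1162], 'force': [-1.77, 2.7868, 7.5228], 'ft_torque': [0.4121, 0.342, 0.0109], 'tau': [-1.4497, -40.5376, -11.6946, -0.499, -0.6413, 0.0212], 'finger_gap': 0.4145} yaw 119.47
```

{"fn": "play_rows", "kwargs": {"steps": [[[0,0,0,0,0,4],[0,0,0.0001,0,0,4],[0,0,0,0,0,4],[0,0,0,0,0,0]]]}}

```text
t: 9.45
tcp_pos: [0.5774, 0.0091, 0.1161]
tool_rot: [0.592, 0.806, 0.0, -0.0]
force: [-2.0, 3.0, 5.0]
finger_gap: 0.41
```

```bash
python3 st.py
```

```text
{'t': 9.45, 'q': [-0.1782, 0.6582, 1.6678, 0.0014, 0.8157, -0.484], 'tcp_pos': [0.5774, 0.0091, 0.1161], 'force': [-1.9754, 2.9894, 4.9597], 'ft_torque': [0.391, 0.2976, -0.0176], 'tau': [-1.5126, -40.6628, -11.6529, -0.53, -0.6068, 0.0212], 'finger_gap': 0.4098} yaw 107.46
```

{"fn": "play_rows", "kwargs": {"steps": [[[0,0,0,0,0,4],[0,0,0.0001,0,0,4],[0,0,0,0,0,4],[0,0,0,0,0,0]]]}}

```text
t: 9.95
tcp_pos: [0.5774, 0.0091, 0.116]
tool_rot: [0.673, 0.74, 0.0, -0.0]
force: [-1.3, 4.4, 5.7]
finger_gap: 0.409
```

```bash
python3 st.py
```

```text
{'t': 9.95, 'q': [-0.1782, 0.6584, 1.6678, 0.0014, 0.8154, -0.2745], 'tcp_pos': [0.5774, 0.0091, 0.116], 'force': [-1.3043, 4.3528, 5.7263], 'ft_torque': [0.4701, 0.3035, -0.091], 'tau': [-1.555, -40.7907, -11.6095, -0.5554, -0.5689, 0.0212], 'finger_gap': 0.4093} yaw 95.46
```

{"fn": "play_rows", "kwargs": {"steps": [[[0,0,0,0,0,4],[0,0,0.0001,0,0,4],[0,0,0,0,0,4],[0,0,0,0,0,0]]]}}

```text
t: 10.45
tcp_pos: [0.5775, 0.0091, 0.1159]
tool_rot: [0.746, 0.666, 0.0, -0.0]
force: [-1.5, 2.9, 5.7]
finger_gap: 0.41
```

```bash
python3 st.py
```

```text
{'t': 10.45, 'q': [-0.1782, 0.6586, 1.6678, 0.0015, 0.8151, -0.0651], 'tcp_pos': [0.5775, 0.0091, 0.1159], 'force': [-1.4668, 2.8783, 5.7233], 'ft_torque': [0.4677, 0.2707, -0.0187], 'tau': [-1.5756, -40.9203, -11.5635, -0.5739, -0.5287, 0.0212], 'finger_gap': 0.4097} yaw 83.46
```

{"fn": "play_rows", "kwargs": {"steps": [[[0,0,0,0,0,4],[0,0,0.0001,0,0,4],[0,0,0,0,0,4],[0,0,0,0,0,0]]]}}

```text
t: 10.95
tcp_pos: [0.5776, 0.0091, 0.1157]
tool_rot: [0.812, 0.584, 0.0, -0.0]
force: [-0.9, 2.6, 5.5]
finger_gap: 0.41
```

```bash
python3 st.py
```

```text
{'t': 10.95, 'q': [-0.1782, 0.6589, 1.6678, 0.0016, 0.8147, 0.1443], 'tcp_pos': [0.5776, 0.0091, 0.1157], 'force': [-0.8696, 2.6383, 5.5308], 'ft_torque': [0.4742, 0.1946, -0.0868], 'tau': [-1.5739, -41.0505, -11.5166, -0.5847, -0.4867, 0.0212], 'finger_gap': 0.4099} yaw 71.46
```

{"fn": "play_rows", "kwargs": {"steps": [[[0,0,0,0,0,4],[0,0,0.0001,0,0,4],[0,0,0,0,0,4],[0,0,0,0,0,0]]]}}

```text
t: 11.45
tcp_pos: [0.5776, 0.009, 0.1156]
tool_rot: [0.868, 0.496, 0.0, -0.0]
force: [-0.6, 3.0, 5.8]
finger_gap: 0.411
```

```bash
python3 st.py
```

```text
{'t': 11.45, 'q': [-0.1782, 0.6591, 1.6678, 0.0015, 0.8144, 0.3526], 'tcp_pos': [0.5776, 0.009, 0.1156], 'force': [-0.6291, 3.03, 5.7705], 'ft_torque': [0.5694, 0.2251, -0.0503], 'tau': [-1.9317, -41.0304, -11.4241, -0.736, -0.4493, 0.0483], 'finger_gap': 0.4106} yaw 59.53
```

{"fn": "play_rows", "kwargs": {"steps": [[[0,0,0,0,0,4],[0,0,0.0001,0,0,4],[0,0,0,0,0,4],[0,0,0,0,0,0]]]}}

```text
t: 11.95
tcp_pos: [0.5776, 0.009, 0.1154]
tool_rot: [0.915, 0.403, 0.0, -0.0]
force: [-0.6, 4.0, 5.3]
finger_gap: 0.411
```

```bash
python3 st.py
```

```text
{'t': 11.95, 'q': [-0.1783, 0.6593, 1.6679, 0.0015, 0.814, 0.5611], 'tcp_pos': [0.5776, 0.009, 0.1154], 'force': [-0.6318, 3.9684, 5.2548], 'ft_torque': [0.6565, 0.0786, -0.0714], 'tau': [-2.2589, -41.0357, -11.3205, -0.874, -0.4005, 0.037], 'finger_gap': 0.4109} yaw 47.58
```

Lateral load and lag shifted slightly, so I'm checking the pip for slip.

```bash
python3 pip.py p2
```

```text
(no output)
```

View pics/p2z.png

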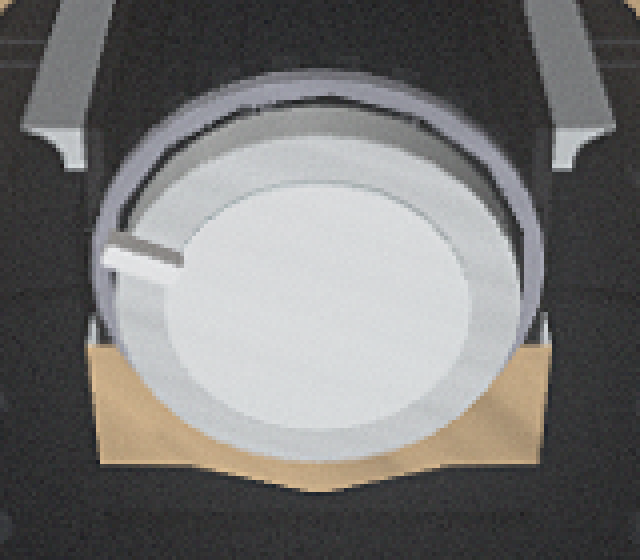

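No slip: the pip has not moved relative to the jaws. I'm continuing at about 176° turned.

{"fn": "play_rows", "kwargs": {"steps": [[[0,0,0,0,0,4],[0,0,0.0001,0,0,4],[0,0,0,0,0,0]]]}}

```text
t: 12.38
tcp_pos: [0.5777, 0.009, 0.1154]
tool_rot: [0.941, 0.339, 0.001, -0.0]
force: [-0.4, 3.6, 5.6]
finger_gap: 0.409
```

```bash
python3 st.py
```

```text
{'t': 12.375, 'q': [-0.1783, 0.6595, 1.6679, 0.0014, 0.8137, 0.7006], 'tcp_pos': [0.5777, 0.009, 0.1154], 'force': [-0.3742, 3.5874, 5.6221], 'ft_torque': [0.6572, 0.1279, -0.0477], 'tau': [-2.2279, -41.0232, -11.2896, -0.866, -0.3874, 0.0208], 'finger_gap': 0.409} yaw 39.59
```

{"fn": "play_rows", "kwargs": {"steps": [[[0,0,0,0,0,4],[0,0,0.0001,0,0,4],[0,0,0,0,0,0]]]}}

```text
t: 12.75
tcp_pos: [0.5777, 0.0089, 0.1153]
tool_rot: [0.962, 0.272, 0.001, -0.0]
force: [-0.4, 2.9, 5.5]
finger_gap: 0.406
```

```bash
python3 st.py
```

```text
{'t': 12.75, 'q': [-0.1783, 0.6596, 1.6679, 0.0014, 0.8135, 0.8402], 'tcp_pos': [0.5777, 0.0089, 0.1153], 'force': [-0.3585, 2.8986, 5.5345], 'ft_torque': [0.7147, 0.1159, -0.0503], 'tau': [-2.1782, -41.0133, -11.26, -0.8531, -0.3743, 0.0207], 'finger_gap': 0.4063} yaw 31.59
```

{"fn": "play_rows", "kwargs": {"steps": [[[0,0,0,0,0,4],[0,0,0.0001,0,0,4],[0,0,0,0,0,0]]]}}

```text
t: 13.12
tcp_pos: [0.5778, 0.0089, 0.1152]
tool_rot: [0.979, 0.204, 0.001, -0.0]
force: [0.2, 3.7, 5.1]
finger_gap: 0.41
```

```bash
python3 st.py
```

```text
{'t': 13.125, 'q': [-0.1783, 0.6598, 1.6679, 0.0013, 0.8132, 0.9799], 'tcp_pos': [0.5778, 0.0089, 0.1152], 'force': [0.1862, 3.7336, 5.1351], 'ft_torque': [0.7184, 0.124, -0.1065], 'tau': [-2.1203, -41.0014, -11.2336, -0.836, -0.3624, 0.0206], 'finger_gap': 0.4104} yaw 23.59
```

{"fn": "play_rows", "kwargs": {"steps": [[[0,0,0,0,0,4],[0,0,0.0001,0,0,4],[0,0,0,0,0,0]]]}}

```text
t: 13.5
tcp_pos: [0.5778, 0.0089, 0.1151]
tool_rot: [0.991, 0.136, 0.001, -0.0]
force: [-0.5, 3.4, 4.5]
finger_gap: 0.41
```

```bash
python3 st.py
```

```text
{'t': 13.5, 'q': [-0.1784, 0.6599, 1.6679, 0.0013, 0.813, 1.1195], 'tcp_pos': [0.5778, 0.0089, 0.1151], 'force': [-0.4585, 3.3644, 4.5315], 'ft_torque': [0.6095, 0.1061, -0.0573], 'tau': [-2.0541, -40.9864, -11.2109, -0.8149, -0.3522, 0.0205], 'finger_gap': 0.4104} yaw 15.59
```

{"fn": "play_rows", "kwargs": {"steps": [[[0,0,0,0,0,4],[0,0,0.0001,0,0,4],[0,0,0,0,0,0]]]}}

```text
t: 13.88
tcp_pos: [0.577, 0.0087, 0.115]
tool_rot: [0.998, 0.069, -0.0, 0.0]
force: [-2.0, 3.1, 7.5]
finger_gap: 0.41
```

```bash
python3 st.py
```

```text
{'t': 13.875, 'q': [-0.178, 0.6598, 1.6686, -0.0012, 0.814, 1.256], 'tcp_pos': [0.577, 0.0087, 0.115], 'force': [-2.0202, 3.0905, 7.4919], 'ft_torque': [0.5766, 0.3533, 0.9041], 'tau': [-2.7939, -40.3798, -11.7201, -0.0757, -0.7038, 0.9398], 'finger_gap': 0.4098} yaw 7.89
```

{"fn": "play_rows", "kwargs": {"steps": [[[0,0,0,0,0,4],[0,0,0.0001,0,0,4],[0,0,0,0,0,0]]]}}

```text
t: 14.25
tcp_pos: [0.5767, 0.0087, 0.1149]
tool_rot: [1.0, -0.001, -0.001, 0.0]
force: [-2.5, 2.8, 6.2]
finger_gap: 0.413
```

```bash
python3 st.py
```

```text
{'t': 14.25, 'q': [-0.178, 0.6599, 1.669, -0.0014, 0.8141, 1.3956], 'tcp_pos': [0.5767, 0.0087, 0.1149], 'force': [-2.4759, 2.8109, 6.1696], 'ft_torque': [0.5635, 0.3588, 0.888], 'tau': [-2.7615, -40.2759, -11.9689, -0.0155, -0.8273, 0.944], 'finger_gap': 0.4132} yaw -0.11
```

Torque jumped to 0.9 N m between yaw 15.6° and 7.9°, so the lens is on its stop. The following rows held at that torque, so the pads slipped a little. I'll back off in the present grip and re-approach finely to tie the stop to the gripper's angle.

```bash
python3 pip.py p3
```

{"fn": "play_rows", "kwargs": {"steps": [[[0,0,0,0,0,-4],[0,0,-0.0001,0,0,-4],[0,0,0,0,0,-4],[0,0,0,0,0,0]]]}}

```text
t: 14.8
tcp_pos: [0.5767, 0.0085, 0.115]
tool_rot: [0.995, 0.102, -0.001, -0.0]
force: [-1.2, 1.6, 6.2]
finger_gap: 0.41
```

```bash
python3 st.py; python3 pip.py p4
```

```text
{'t': 14.8, 'q': [-0.1788, 0.6597, 1.669, -0.0001, 0.8144, 1.1882], 'tcp_pos': [0.5767, 0.0085, 0.115], 'force': [-1.2132, 1.6412, 6.1579], 'ft_torque': [0.4356, 0.3828, 0.0519], 'tau': [-1.4904, -40.2292, -11.9825, -0.38, -0.8346, -0.0285], 'finger_gap': 0.41} yaw 11.68
```

View pics/p3z.png

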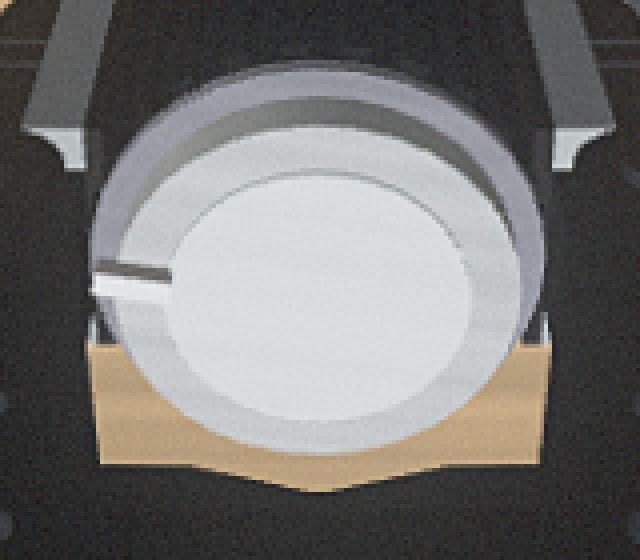

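View pics/p4z.png

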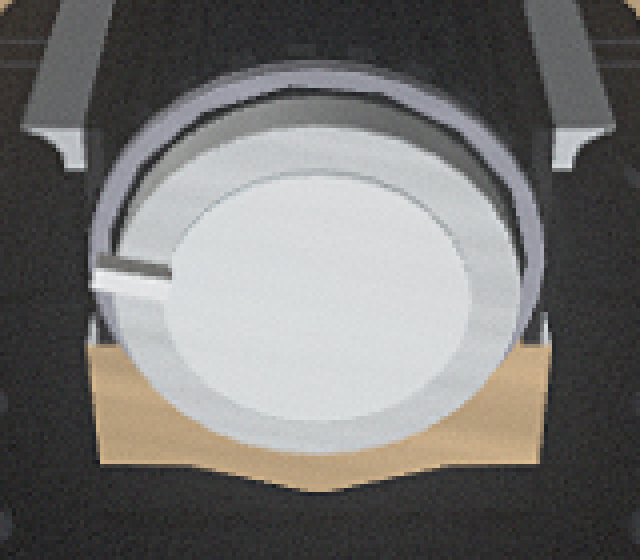

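The pip slipped about 12° relative to the jaws when it bottomed. With a firmer squeeze, I'm re-approaching in small steps.

{"fn": "play_rows", "kwargs": {"steps": [[[0,0,0,0,0,0],[0,0,0,0,0,0],[0,0,0,0,0,4],[0,0,0,0,0,2],[0,0,0,0,0,0]]], "squeeze": 70}}

```text
t: 15.48
tcp_pos: [0.5767, 0.0086, 0.115]
tool_rot: [0.999, 0.049, -0.001, -0.0]
force: [-2.3, 3.7, 7.4]
finger_gap: 0.402
```

```bash
python3 st.py
```

```text
{'t': 15.475, 'q': [-0.1787, 0.6596, 1.6691, 0.0001, 0.8145, 1.2938], 'tcp_pos': [0.5767, 0.0086, 0.115], 'force': [-2.3245, 3.7252, 7.3945], 'ft_torque': [0.4332, 0.4364, -0.0251], 'tau': [-1.4362, -40.1556, -11.9965, -0.4733, -0.8579, -0.0198], 'finger_gap': 0.402} yaw 5.63
```

{"fn": "play_rows", "kwargs": {"steps": [[[0,0,0,0,0,1],[0,0,0,0,0,0]]]}}

```text
t: 15.72
tcp_pos: [0.5767, 0.0087, 0.115]
tool_rot: [0.999, 0.041, -0.001, -0.0]
force: [-1.9, 2.7, 7.6]
finger_gap: 0.408
```

```bash
python3 st.py
```

```text
{'t': 15.725, 'q': [-0.1787, 0.6596, 1.6691, 0.0001, 0.8145, 1.311], 'tcp_pos': [0.5767, 0.0087, 0.115], 'force': [-1.9417, 2.7214, 7.6381], 'ft_torque': [0.4583, 0.4653, -0.0086], 'tau': [-1.5402, -40.184, -11.999, -0.4617, -0.8536, 0.0073], 'finger_gap': 0.4085} yaw 4.64
```

{"fn": "play_rows", "kwargs": {"steps": [[[0,0,0,0,0,1],[0,0,0,0,0,0]]]}}

```text
t: 15.98
tcp_pos: [0.5767, 0.0087, 0.115]
tool_rot: [0.999, 0.032, -0.001, -0.0]
force: [-2.8, 3.8, 7.9]
finger_gap: 0.409
```

```bash
python3 st.py
```

```text
{'t': 15.975, 'q': [-0.1787, 0.6597, 1.669, 0.0001, 0.8145, 1.3284], 'tcp_pos': [0.5767, 0.0087, 0.115], 'force': [-2.8156, 3.8132, 7.9156], 'ft_torque': [0.439, 0.488, -0.0127], 'tau': [-1.563, -40.2124, -12.0026, -0.4701, -0.8504, 0.0079], 'finger_gap': 0.4087} yaw 3.64
```

{"fn": "play_rows", "kwargs": {"steps": [[[0,0,0,0,0,1],[0,0,0,0,0,0]]]}}

```text
t: 16.23
tcp_pos: [0.5767, 0.0087, 0.115]
tool_rot: [1.0, 0.023, -0.001, -0.0]
force: [-2.7, 2.0, 6.9]
finger_gap: 0.407
```

```bash
python3 st.py
```

```text
{'t': 16.225, 'q': [-0.1787, 0.6597, 1.6691, 0.0002, 0.8145, 1.3459], 'tcp_pos': [0.5767, 0.0087, 0.115], 'force': [-2.7036, 1.9826, 6.8765], 'ft_torque': [0.3561, 0.4472, -0.0283], 'tau': [-1.5865, -40.2411, -12.0059, -0.4791, -0.8471, 0.0079], 'finger_gap': 0.4075} yaw 2.64
```

{"fn": "play_rows", "kwargs": {"steps": [[[0,0,0,0,0,1],[0,0,0,0,0,0]]]}}

```text
t: 16.48
tcp_pos: [0.5767, 0.0087, 0.115]
tool_rot: [1.0, 0.015, -0.001, -0.0]
force: [-2.8, 3.6, 6.9]
finger_gap: 0.406
```

```bash
python3 st.py
```

```text
{'t': 16.475, 'q': [-0.1785, 0.6597, 1.669, -0.0003, 0.8144, 1.3624], 'tcp_pos': [0.5767, 0.0087, 0.115], 'force': [-2.7612, 3.5819, 6.9461], 'ft_torque': [0.5308, 0.4, 0.2755], 'tau': [-2.012, -40.2628, -11.9954, -0.337, -0.8385, 0.294], 'finger_gap': 0.4057} yaw 1.72
```

{"fn": "play_rows", "kwargs": {"steps": [[[0,0,0,0,0,1],[0,0,0,0,0,0]]]}}

```text
t: 16.73
tcp_pos: [0.5767, 0.0087, 0.115]
tool_rot: [1.0, 0.007, -0.001, 0.0]
force: [-2.3, 3.4, 7.8]
finger_gap: 0.407
```

```bash
python3 st.py
```

```text
{'t': 16.725, 'q': [-0.1782, 0.6597, 1.669, -0.0008, 0.8144, 1.3788], 'tcp_pos': [0.5767, 0.0087, 0.115], 'force': [-2.2977, 3.4014, 7.8493], 'ft_torque': [0.5308, 0.3899, 0.5821], 'tau': [-2.437, -40.2828, -11.9834, -0.1756, -0.8299, 0.6049], 'finger_gap': 0.407} yaw 0.82
```

The stop is felt clearly: free torque is about 0 until yaw 2.6°, then 0.29 N m at 1.7° and 0.60 N m at 0.8°. That puts contact at about 2.5°, so the quarter-turn target is yaw of about 92.5°. I'm backing off 91.8° from the present command and rising with the thread.

```bash
python3 pip.py p5
```

{"fn": "play_rows", "kwargs": {"steps": [[[0,0,0,0,0,-4],[0,0,-0.0001,0,0,-8],[0,0,-0.0001,0,0,-8],[0,0,-0.0001,0,0,-8],[0,0,-0.0001,0,0,-8],[0,0,-0.0001,0,0,-8],[0,0,0,0,0,0]]]}}

```text
t: 17.65
tcp_pos: [0.5769, 0.0082, 0.1155]
tool_rot: [0.925, 0.38, -0.001, 0.0]
force: [-2.6, 1.4, 6.7]
finger_gap: 0.403
```

```bash
python3 st.py; python3 pip.py p6
```

```text
{'t': 17.65, 'q': [-0.1791, 0.659, 1.6685, -0.0009, 0.815, 0.6119], 'tcp_pos': [0.5769, 0.0082, 0.1155], 'force': [-2.6427, 1.3658, 6.7251], 'ft_torque': [0.2558, 0.3714, 0.0833], 'tau': [-0.8249, -40.4907, -11.8163, -0.1609, -0.697, -0.1121], 'finger_gap': 0.4027} yaw 44.71
```

{"fn": "play_rows", "kwargs": {"steps": [[[0,0,-0.0001,0,0,-8],[0,0,-0.0001,0,0,-8],[0,0,-0.0001,0,0,-8],[0,0,-0.0001,0,0,-8],[0,0,-0.0001,0,0,-8],[0,0,0,0,0,-4],[0,0,0,0,0,-2],[0,0,0,0,0,0],[0,0,0,0,0,0]]]}}

```text
t: 18.82
tcp_pos: [0.5776, 0.0079, 0.116]
tool_rot: [0.703, 0.711, -0.0, 0.0]
force: [-1.4, -0.1, 5.6]
finger_gap: 0.401
```

```bash
python3 st.py; python3 pip.py p7; python3 -c "
import cv2,numpy as np
cv2.imwrite('pics/cmp.png',np.hstack([cv2.imread(f'pics/p{i}z.png')[150:350,60:320] for i in(5,6,7)]))"
```

```text
{'t': 18.825, 'q': [-0.1793, 0.6584, 1.6676, -0.001, 0.8152, -0.1902], 'tcp_pos': [0.5776, 0.0079, 0.116], 'force': [-1.3541, -0.1315, 5.5767], 'ft_torque': [0.1455, 0.2175, 0.0431], 'tau': [-0.5339, -40.7973, -11.3794, -0.1079, -0.4214, 0.0462], 'finger_gap': 0.4011} yaw 90.67
```

View pics/cmp.png

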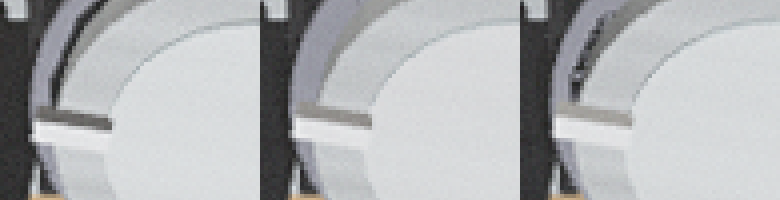

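The pip sits about 2° differently at the stop than once free, which fits wind-up of the pads. I'll measure it more precisely against the free state in p4.

Run:
```python
import cv2,numpy as np
from h import *
s=manip.snapshot("wrist")
from scipy.spatial.transform import Rotation as R
for n in("p3","p4","p5","p6","p7"):
    g=cv2.cvtColor(cv2.imread(f"pics/{n}.png"),cv2.COLOR_BGR2GRAY).astype(float)
    # dark-side: white pip left end over purple/black, cols 224-229 ; row centroid of brightness>threshold
    out=[]
    for c in range(224,230):
        col=cv2.GaussianBlur(g,(1,3),0)[338:362,c]; w=np.clip(col-205,0,None); out.append((w*np.arange(338,362)).sum()/max(w.sum(),1e-6))
    # tilt between disc edge shift: inner disc top/bottom by threshold on col 280
    b=g[410-20:402,270:290].mean(1)
    print(n,np.round(out,2))
```

```text
p3 [350.58 351.02 351.16 351.38 351.41 351.9 ]
p4 [349.43 349.47 349.79 349.98 350.28 350.93]
p5 [349.92 350.44 350.47 350.44 350.71 351.45]
p6 [349.06 349.41 349.49 349.52 349.8  350.36]
p7 [348.87 349.01 349.11 349.45 349.52 350.03]
```

Both estimates agree. From contact the target is 92.5°, and the pip's relative shift of about 2° since the stop gives 92.7°. I have 2° left to turn.

{"fn": "play_rows", "kwargs": {"steps": [[[0,0,0,0,0,-1],[0,0,0,0,0,-1],[0,0,0,0,0,0],[0,0,0,0,0,0],[0,0,0,0,0,0],[0,0,0,0,0,0]]]}}

```text
t: 19.68
tcp_pos: [0.5776, 0.008, 0.116]
tool_rot: [0.691, 0.723, -0.0, 0.0]
force: [-1.3, 0.7, 6.2]
finger_gap: 0.409
```

```bash
python3 st.py; python3 pip.py p8
python3 - <<'E'
from h import *
s=manip.snapshot("scene");save(s,"scene9")
E
```

```text
{'t': 19.675, 'q': [-0.1793, 0.6584, 1.6676, -0.001, 0.8151, -0.225], 'tcp_pos': [0.5776, 0.008, 0.116], 'force': [-1.3275, 0.7464, 6.1612], 'ft_torque': [0.1787, 0.2627, -0.0177], 'tau': [-0.4813, -40.7544, -11.3569, -0.1354, -0.4188, 0.0041], 'finger_gap': 0.4089} yaw 92.66
```

View pics/p8.png

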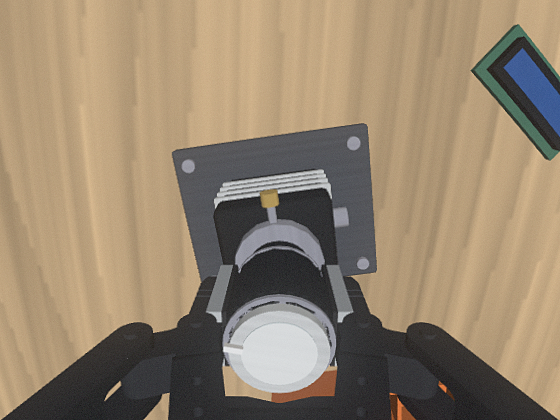

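View pics/scene9.png

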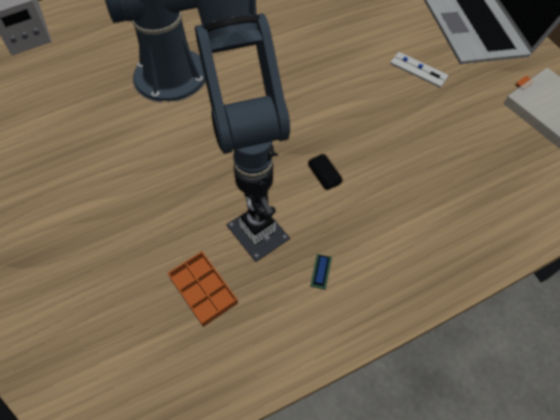

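The lens is still held with the pip at about (234,350). The mouse, tray and display sit where they did in the first picture, and the torque is near zero. I'm handing in.

```bash
python3 -c "
from h import *
print(manip.sign_off())"
```

```text
the job is handed in; nothing more can be done
None
```

The lens went down onto its stop and is now backed off a quarter turn. The gripper is still holding it at 70 N, ready for you to tighten the lock screw. I handed the job in at about 20 s.

- **Stop:** The lens bottomed after roughly 213–220° of clockwise turning, where the torque rose from near zero to 0.9 N m. The 45 N grip slipped about 12° on the lens at that moment. I raised the grip to 70 N and approached the stop again in 1° steps. Contact was at gripper yaw 2.5°, with 0.6 N m reached at 0.8°.
- **Back-off:** The gripper finished at yaw 92.66°, which is 90.2° back from contact. The pip's position in the wrist picture agrees to within about 1–2°, its measuring accuracy.
- **Last checks:** The turning torque was about 0 and the wrist force about 6 N. In the last scene picture the mouse, tray and display look to be where they started.
- **Disagreement:** The first fixes on the lens axis from the top and scene cameras were about 2 mm off the wrist camera's. I used the wrist value, and the side forces while holding stayed at about 4 N or less.

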